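# Clamp the shielded module with the wing key

### The job

Stand the steel module with the blue band upright and centred between the jaws of the blue clamp, fully down on its bed, and let go. Then turn the red wing key clockwise, by feel, until the sprung jaw holds the module snugly (about 20 N, never over 30 N, or the case dents), and let go. The key's wings sweep close to the upright green circuit board: do not touch that board, and leave the other things on the bench where they are.

Things in the scene. Friction and masses are not known exactly. Their poses are not given: they have to be found in the camera images.
- module: Loose steel shielding case, 50 (x) x 14 (y) x 56 mm tall, 0.1 to 0.18 kg, blue band near its foot, small brass tab on top. Origin: centre of its underside; z up, x along its 50 mm length, y across its thickness; either end may face either way. It starts upright on the bench, in one of three places, within 0.6 rad of yaw 0.
- vise: Blue clamp fixed to the bench, its place and yaw (within 0.45 rad of 0) differ. Origin: at bench height, below the middle of the seat; x along the jaws, y from the fixed jaw towards the wing key, z up. Flat base 70 mm wide in x, y = -60 to +130 mm, 20 mm thick. A blue stop behind the fixed jaw (y = -55 to -43 mm) and the grey gear housing (44 x 44 mm around y = 80 mm) are 50 mm high.
- seat (a point): Middle of the bed between the jaws, 20 mm above the bench; axes as the clamp. Module to stand here, its x along the jaws (either way), middle within 8 mm along x. Jaws: 34 mm long, tops 45 mm above the bench. Fixed jaw (aluminium, -y side): face at y = -12 mm plus or minus 2 mm; this setting differs each time, is not measured and can only be felt. The gap starts 18 to 24.5 mm wide.
- jaw: Moving jaw on the +y side, driven by the key through a rack: 5 mm along the clamp's -y per radian. Origin at the seat when the key is at 0. Its orange sprung pad has its face at y = +10.5 mm in this frame when free and yields 1 mm per 12 N. It pushes the module along the bed to the fixed jaw; only then does force rise. Force of jaw with pad on module: must end at 10 to 30 N, never over 30 N.
- wing_key (a joint): Angle of the red wing key, rad: 0 = jaw open, grows clockwise seen from above (tightening); starts at 0 to 0.5, stop at 3.6. Needs 1 to 2.4 rad of turning: often two grasps. Dry drag of 0.17 N m either way holds it where it is left. Tightening takes drag plus 0.005 N m per newton of clamping force; when it stands still drag may point either way, so judge the change from turning free.
- wing_grip (a point): Middle of the wing key's bar, on its upright axis, 73 mm above the bench, at x = 0, y = +80 mm of the clamp. The bar (both wings together) is 42 mm long along this point's x, 10 mm thick along its y, 26 mm tall (58 to 84 mm above the bench), with a 9 mm deep notch between the wings. At key angle 0 its x lies along the clamp's x; this frame turns with the key.
- board: Upright green circuit board fixed on the clamp, fragile, 90 mm long in x, 3 mm thick, from 20 to 100 mm above the bench. Origin: centre of its lower edge. Its face towards the key is 36 mm from the key's axis (y = +116 mm of the clamp), 15 mm beyond the wing tips; fingers opened wide across the bar can strike it. Not to be touched (2 N at most).
- spare: Bystander: loose black plastic case of the same size as the module (50 x 14 x 56 mm) with a yellow band. Origin: centre of its underside. Leave it.
- tape: Bystander: red ring (roll of tape), 56 mm across, 18 mm high. Origin: centre of its underside. Leave it.
- spool: Bystander: white spool of solder, 52 mm across, 42 mm high. Origin: centre of its underside. Leave it.
- bowl: Bystander: glass bowl, 120 mm across, 40 mm high. Origin: centre of its underside. Leave it.
- multitool: Bystander: folded steel multitool, 100 x 28 x 16 mm. Origin: centre of its underside. Leave it.
- strip: Bystander: black terminal strip, 90 x 18 x 13 mm. Origin: centre of its underside. Leave it.

How it is judged:
On the way, in this order (a step that is already met when the one before it is completed fails the run):
1. the module stands upright on the bed between the jaws, centred within 8 mm, and is let go, not yet clamped (z of module in the frame of vise between 0.0175 and 0.0225 m and x of module in the frame of vise between -0.008 and 0.008 m and y of module in the frame of vise between -0.012 and 0.012 m and angle between module's own z axis and vertical below 0.07 rad and contact force between the fingers and module below 0.5 N), for 0.2 s.
2. the sprung jaw presses on the module with more than 10 N (z of module in the frame of vise between 0.0175 and 0.0225 m and x of module in the frame of vise between -0.008 and 0.008 m and y of module in the frame of vise between -0.012 and 0.012 m and angle between module's own z axis and vertical below 0.07 rad and contact force between jaw and module above 10 N), for 0.2 s.
At the end, for the whole second after the job is handed in: The module stands upright (within 4 degrees) on the clamp's bed (within 2.5 mm of it), centred within 8 mm along the jaws and parallel to them within 4 degrees, at rest, with the sprung jaw pressing on it with 10 to 30 N, and the key at rest (all of step 2 and contact force between jaw and module below 30 N and angle between the x axis of module and the x axis of vise, either way round below 0.07 rad and linear speed of module below 0.01 m/s and velocity of joint wing_key between -0.05 and 0.05 rad/s); the robot touches nothing.
It fails at once if the jaw presses on the module with more than 30 N (contact force between jaw and module above 30 N).
It fails at once if the green circuit board is touched with more than 2 N (contact force between board and anything else above 2 N).
It fails at once if a bystander is moved more than 25 mm (distance of any of spare, tape, spool, bowl, multitool, strip from where it was at the start of the episode above 0.025 m).
It also fails if it takes over 64 s, if anything falls off the work surface, if the arm or the gripper's body presses on something with over 40 N, if the wrist force passes 120 N, or if a joint passes its speed limit or range.

### The arm

A 6-joint arm with a two-finger parallel gripper is mounted at the origin on the work surface. World frame = base frame: x ahead of the robot, y to its left, z up, the work surface at z = 0. Lengths are in m, angles in rad, forces in N, time in s.
With the tool pointing down it reaches from about 0.375 to 0.925 m from the base axis. Payload 5.7 kg.
Tool frame: the origin (TCP) lies on the centre line of the jaws, within the pads' length; the fingertips stand 14 mm ahead of it and the grasp point (between the pads) lies 5 mm behind it (robot.tip_extent is the distance from the TCP to the fingertips, in m); z points along the fingers, y is the line along which they close (so a half turn about z gives the same grasp; the last joint's range is limited). The gripper opens to 85 mm and grips with 20 to 120 N. Pads are 22 mm wide; open, the fingers measure 114 mm over their backs; the gripper's body (76 mm by 85 mm) begins 54 mm behind the grasp point. The pads swing forward as they close: fully open they stand 13 mm farther back than shut.
Start: joints at [-1.324, 0.359, 1.51, -0, 1.272, -0.115], TCP at [0.212, -0.561, 0.245] pointing down, gripper open.
Joint ranges: [-2.97, 2.97], [-1.01, 2.36], [0.21, 2.38], [-0.96, 4.11], [0.2, 2.71], [-2.98, 2.98]. Speed limits (rad/s): [2.39, 2.39, 3.14, 3.14, 3.14, 3.14].

### API

Orientations are given as a 3x3 rotation matrix whose columns are the frame's x, y, z axes.
In Python, from bench import status, imaging, job, robot gives the robot as it stands.
- The arm moves only by the tool send_rows, never from a script. Its argument "motion" is a list of rows, each a list of 3 entries, a list of its own where there are three numbers: the finger opening in mm, from 0 to 85.4, then the shift along the tool's x, y, z in units of 30 mm (1.0 is 30 mm), then the turn about the tool's z in units of 6 degrees (1.0 is 6 degrees). In form: [[jaw, [tx, ty, tz], twist], ...]. A call has 1 to 20 rows; each row shifts and turns the commanded pose from where the row before left it, along the tool's axes as they then stand; what a row does not reach is not made up. A row lasts 1/10 s, in which the tool goes at most 50 mm and 8.59 degrees, less where a joint would pass 70% of its speed; a pose out of reach is approached as far as the arm can. A call is refused whole if a number of a shift passes 1 or a number of a turn 1, either way. A call with a gripper value outside its range is refused whole. The fingers move at their own pace and stop on an object; the grip force is fixed at half the most. Time passes only in rows, so rows that do not move let the fingers close. It gives the time, the measured TCP pose, the force, the opening and the grip force at its end, in the units of the state.
- status.state(): the state, without advancing time (a new reading comes with each control period).
- imaging.read_camera(name): name is "scene" or "top"; returns a dict with "pixels" (400x640x3 uint8, red, green, blue), "z_map" (400x640 float32, m along the optical axis (not along the pixel's ray), 0 where there is no reading), "vfov" (degrees; the focal length in pixels is half the picture's height over the tangent of half this angle, whatever the lens; pixels are square), "cx", "cy" (the principal point, pixels), "rvec" (rotation vector, rad) and "tvec" (3), from world to camera coordinates, as OpenCV has them. Camera axes: x right, y down, z forward; pixel columns grow to the right and rows downward; lengths in m; the calibration is good to about 2 mm. A picture is of the moment at which its call begins.
- job.close_job(): hands the job in; it is judged then, once.
The state is a dict: "time_s": time; "qpos": joint angles; "qd": joint speeds; "joint_efforts": joint torques, N m; "tcp_pos": TCP position; "tcp_rot": TCP orientation; "force": force on the tool from outside, world axes, zero at the start; "ft_torque": the same for the moment, N m; "opening": finger opening in m; "gripper_force": force on a finger pad.
Only numpy, scipy, OpenCV 4.12 (cv2) and the standard library are available. Lean on these libraries where they do the work, as an engineer would, in place of code of your own. Each camera call takes 0.05 s, during which the arm holds its last target. There are 200 camera calls.

## Working session

There is one attempt and no reset: what is moved stays moved. The work goes in short steps, Python scripts to look and compute and a tool call to move; the robot and the scene stay as the last step left them, time stands still between calls to the robot, and variables do not carry over. Pictures are saved under pics/ and viewed, at most 10 in all, crops included, and the job is handed in when it is done.

Besides the shell and the picture viewer there is one more tool, called as name(argument=value, ...) on one line, values as JSON. send_rows: Moves the arm, as the interface text tells. Its arguments: {"type":"object","properties":{"motion":{"type":"array","items":{"type":"array"}}},"required":["motion"]}

```bash
mkdir -p pics; ls; python3 - <<'E'
from bench import status, imaging, job, robot
import cv2,numpy as np
s=status.state();print(s)
for n in ("scene","top"):
    c=imaging.read_camera(n); cv2.imwrite(f"pics/{n}0.png",c["pixels"][:,:,::-1]); print(n,c["vfov"],c["cx"],c["cy"],c["rvec"],c["tvec"],(c["z_map"]>0).mean())
    np.savez(f"{n}0.npz",**c)
E
```

```text
pics
{'time_s': 0.0, 'qpos': array([-1.32411266e+00,  3.59516761e-01,  1.51143151e+00,  1.59927343e-05,
        1.27246677e+00, -1.15117344e-01]), 'qd': array([ 0.00133582,  0.00026866, -0.000345  ,  0.000596  ,  0.00212058,
        0.00063101]), 'joint_efforts': array([ 1.34869100e-03, -5.27620411e+01, -2.78615016e+01,  5.47772140e-05,
        1.30855461e-02,  2.74746890e-05]), 'tcp_pos': array([ 0.21220635, -0.56053571,  0.24444689]), 'tcp_rot': array([[ 9.35262575e-01,  3.53954420e-01, -4.30184523e-04],
       [ 3.53954610e-01, -9.35260925e-01,  1.77095389e-03],
       [ 2.24502183e-04, -1.80857269e-03, -9.99998339e-01]]), 'force': array([0.28157234, 0.14178605, 0.23243211]), 'ft_torque': array([-0.03237786,  0.00584374,  0.01741882]), 'gripper_force': 0.0, 'opening': 0.08558915985747015}
scene 57.00237736992289 327.227024082296 197.89792398735452 [ 0.83922222  2.63622121 -0.98033228] [ 0.45495661 -0.20838542  1.06744382] 0.995875
top 51.24392670905126 316.8980461406058 195.31632669886304 [ 2.20354854 -2.18527813  0.0501321 ] [0.00419851 0.55659276 1.22834646] 0.9962734375
```

View pics/scene0.png

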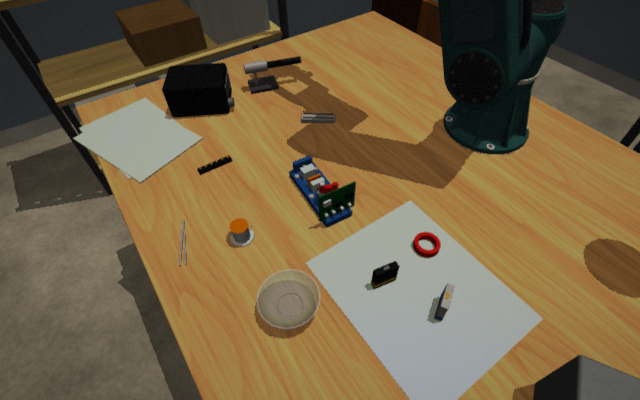

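View pics/top0.png

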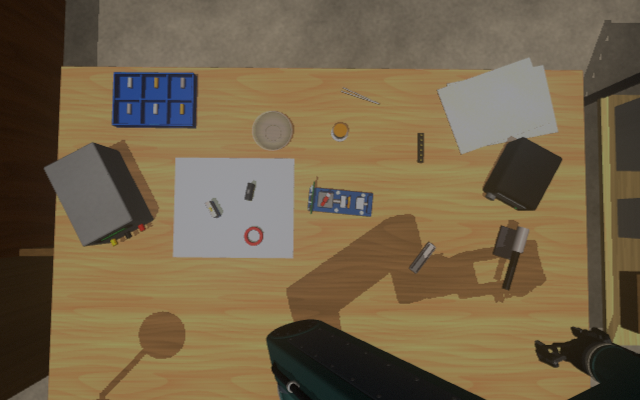

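The scene view shows the clamp at about (320,190), the steel module at (444,302) and the black spare at (385,274). In the top view these are at (340,201), (213,208) and (250,190). Next I'll enlarge both views.

```bash
cat > h.py <<'E'
import numpy as np,cv2
def load(n): return dict(np.load(n))
def geo(c):
    R=cv2.Rodrigues(c["rvec"])[0]; f=200/np.tan(np.radians(c["vfov"])/2)
    return R,c["tvec"].ravel(),f,float(c["cx"]),float(c["cy"])
def ray(c,u,v):
    R,t,f,cx,cy=geo(c); return -R.T@t, R.T@np.array([(u-cx)/f,(v-cy)/f,1])
def atz(c,u,v,z):
    o,d=ray(c,u,v); return o+d*(z-o[2])/d[2]
def proj(c,P):
    R,t,f,cx,cy=geo(c); p=R@np.asarray(P,float)+t; return f*p[0]/p[2]+cx,f*p[1]/p[2]+cy
def cloud(c):
    R,t,f,cx,cy=geo(c); v,u=np.mgrid[:400,:640]; z=c["z_map"]
    return (np.stack([(u-cx)/f*z,(v-cy)/f*z,z],-1)-t)@R
def tri(ca,ua,cb,ub):
    o1,d1=ray(ca,*ua);o2,d2=ray(cb,*ub)
    s=np.linalg.lstsq(np.stack([d1,-d2],1),o2-o1,rcond=None)[0]
    a=o1+d1*s[0];b=o2+d2*s[1];return (a+b)/2,np.linalg.norm(a-b)
E
python3 - <<'E'
from h import *
t,s=load("top0.npz"),load("scene0.npz")
def crop(c,u0,v0,w,h,k): return cv2.resize(c["pixels"][v0:v0+h,u0:u0+w,::-1],None,fx=k,fy=k,interpolation=cv2.INTER_CUBIC)
# top vise 300..380,175..225 ; module
a=crop(t,300,175,80,55,10); cv2.imwrite("pics/tv.png",a)
b=np.hstack([crop(s,280,150,80,80,5),crop(s,425,275,80,80,5)])
b2=np.hstack([crop(t,195,180,80,40,5),crop(s,365,250,80,40,5)])
cv2.imwrite("pics/sv.png",np.vstack([b,b2]))
for c,n in((t,"top"),(s,"scene")):
    X=cloud(c)
    for u,v in {"top":[(213,208),(250,190),(325,200),(348,202),(311,197),(230,240),(253,235)],"scene":[(444,300),(320,190),(500,320)]}[n]: print(n,u,v,X[v,u].round(4))
E
```

```text
top 213 208 [0.5156 0.3096 0.0461]
top 250 190 [0.5681 0.2013 0.0575]
top 325 200 [ 0.5404 -0.0144  0.0765]
top 348 202 [ 0.5363 -0.0817  0.0444]
top 311 197 [0.5476 0.0248 0.0969]
top 230 240 [0.4211 0.2676 0.003 ]
top 253 235 [ 0.4363  0.2    -0.0028]
scene 444 300 [0.5255 0.3182 0.056 ]
scene 320 190 [ 0.5607 -0.022   0.0647]
scene 500 320 [0.441  0.3962 0.0028]
```

View pics/tv.png

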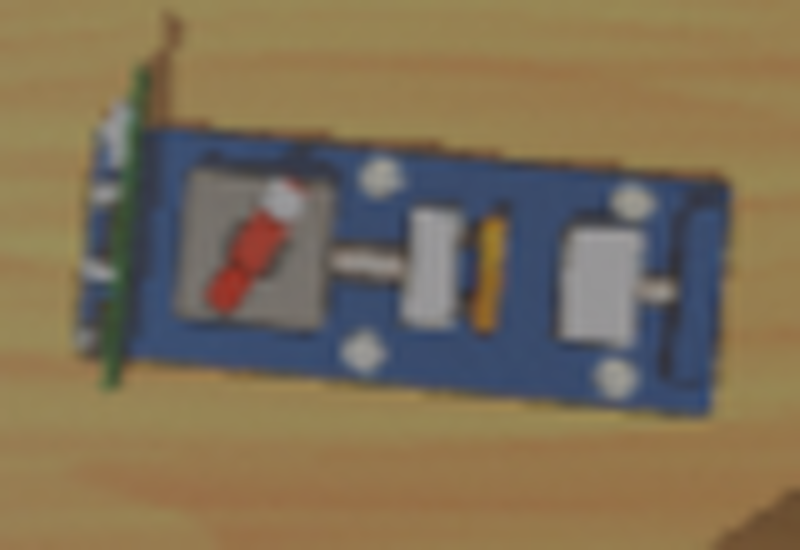

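View pics/sv.png

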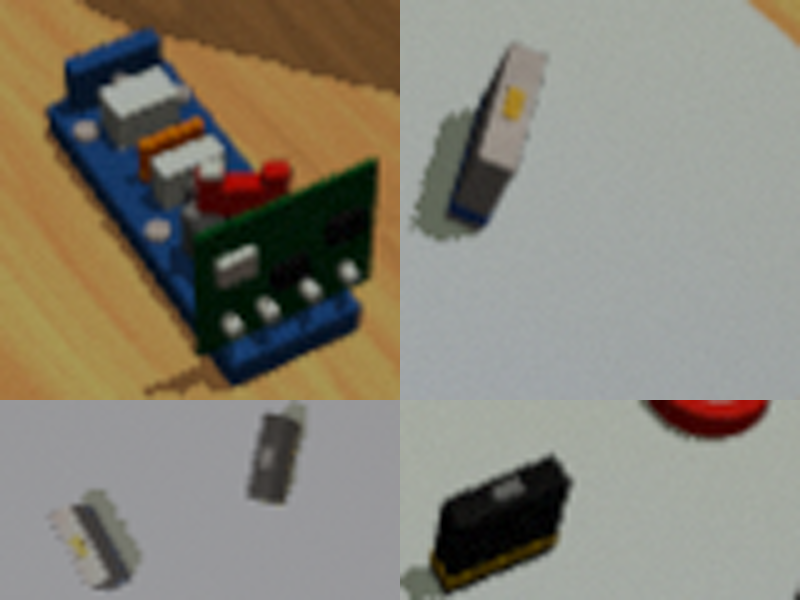

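```bash
cat > fit.py <<'E'
from h import *
from scipy.optimize import least_squares
t,s=load("top0.npz"),load("scene0.npz")
T=lambda x,y:((x+.5)/10-.5+300,(y+.5)/10-.5+175)
S=lambda x,y:((x+.5)/5-.5+280,(y+.5)/5-.5+150)
F=[(t,T(732,180),(35,-60,20)),(t,T(712,415),(-35,-60,20)),(t,T(75,357),(-35,130,20)),(t,T(98,128),(35,130,20)),
(t,T(140,68),(45,117.5,100)),(t,T(112,388),(-45,117.5,100)),(t,T(188,168),(22,102,50)),(t,T(335,180),(22,58,50)),(t,T(325,328),(-22,58,50)),(t,T(175,320),(-22,102,50)),
(s,S(195,234),(45,117.5,100)),(s,S(377,160),(-45,117.5,100))]
def P(p,q):
    c,n=np.cos(p[2]),np.sin(p[2]); x,y,z=np.array(q)/1e3; return [p[0]+c*x-n*y,p[1]+n*x+c*y,z]
def res(p,A=False):
    r=[np.subtract(proj(c,P(p,q)),m) for c,m,q in F]; return np.array(r) if A else np.ravel(r)
r=least_squares(res,[.54,-.1,0],loss="soft_l1"); print(r.x,res(r.x,1).round(2))
print("seat",P(r.x,(0,0,20)),"key",P(r.x,(0,80,73)))
for a,b in (((140,68),(195,234)),((112,388),(377,160))): print("board top corner tri",tri(t,T(*a),s,S(*b)))
for n,c in(("top",t),("scene",s)):
    X=cloud(c)
    for nm,cen in(("module",(.52,.315)),("spare",(.568,.20))):
        k=(np.hypot(X[...,0]-cen[0],X[...,1]-cen[1])<.05)&(X[...,2]>.05)&(X[...,2]<.07)
        q=X[k]; print(n,nm,len(q),np.median(q[:,2]),cv2.minAreaRect((q[:,:2]*1e3).astype(np.float32)))
print("tab", tri(t,(195+78.5/5-.5,180+145.5/5-.5),s,(425+113.5/5-.5,275+103.5/5-.5)))
# key bar cloud
X=cloud(t);k=(np.hypot(*(X[...,:2]-np.array(P(r.x,(0,80,0)))[:2]).transpose(2,0,1))<.027)&(X[...,2]>.06);q=X[k];print("key",len(q),q.mean(0),cv2.minAreaRect((q[:,:2]*1e3).astype(np.float32)))
E
python3 fit.py
```

```text
[ 0.53613189 -0.09484097 -0.08524671] [[ 0.33 -0.03]
 [ 0.27  0.02]
 [-0.03 -0.19]
 [-0.1  -0.8 ]
 [-0.11  0.01]
 [-0.36  0.32]
 [-0.11 -0.16]
 [ 0.33  0.05]
 [-0.06  0.4 ]
 [-0.24 -0.22]
 [ 0.04  0.34]
 [ 0.15 -0.98]]
seat [np.float64(0.5361318927503221), np.float64(-0.09484097471324647), np.float64(0.02)] key [np.float64(0.5429433724085736), np.float64(-0.015131478761601994), np.float64(0.073)]
board top corner tri (array([0.59091548, 0.01811565, 0.10075793]), np.float64(7.865183676882491e-05))
board top corner tri (array([0.50177393, 0.02549515, 0.09677159]), np.float64(0.0011390010790301764))
top module 91 0.05609680794438261 ((512.9468994140625, 314.9202575683594), (49.7056884765625, 14.565430641174316), 29.554443359375)
top spare 88 0.055353986703221406 ((565.0075073242188, 208.44927978515625), (14.213200569152832, 49.7973518371582), 79.13496398925781)
scene module 220 0.05601498862347287 ((514.0449829101562, 315.36474609375), (50.37213897705078, 14.209672927856445), 29.6700496673584)
scene spare 203 0.05612245917098771 ((566.251953125, 208.3185577392578), (14.901299476623535, 50.493988037109375), 79.03749084472656)
tab (array([0.51373787, 0.31510287, 0.05583785]), np.float64(0.0001920800022511206))
key 54 [ 0.54258471 -0.01363489  0.07962699] ((544.008056640625, -12.445281982421875), (13.536148071289062, 41.05625915527344), 56.92631530761719)
```

send_rows(motion=[[50,[1,-0.48,-0.1],0],[50,[1,-0.48,-0.1],0],[50,[1,-0.48,-0.1],0],[50,[1,-0.48,-0.1],0],[50,[1,-0.48,-0.1],0],[50,[1,-0.48,-0.1],0],[50,[1,-0.48,-0.1],0],[50,[1,-0.48,-0.1],0],[50,[1,-0.48,-0.1],0],[50,[1,-0.48,-0.1],0],[50,[1,-0.48,-0.1],0],[50,[1,-0.48,-0.1],0],[50,[1,-0.48,-0.1],0],[50,[1,-0.48,-0.1],0],[50,[1,-0.48,-0.1],0],[50,[1,-0.48,-0.1],0],[50,[1,-0.48,-0.1],0]])

```text
time_s: 1.8
tcp_pos: [0.6032, -0.1504, 0.2959]
tcp_rot: [[0.935, 0.354, -0.001], [0.354, -0.935, 0.0], [-0.001, -0.001, -1.0]]
force: [0.6, -0.4, 0.5]
opening: 0.0497
gripper_force: 0.0
```

send_rows(motion=[[50,[0.175,-0.97,0],0],[50,[0.175,-0.97,0],0],[50,[0.175,-0.97,0],0],[50,[0.175,-0.97,0],0],[50,[0.175,-0.97,0],0],[50,[0.175,-0.97,0],0],[50,[0.175,-0.97,0],0],[50,[0.175,-0.97,0],0],[50,[0.175,-0.97,0],0],[50,[0.175,-0.97,0],0],[50,[0.175,-0.97,0],0],[50,[0.175,-0.97,0],0],[50,[0.175,-0.97,0],0],[50,[0.175,-0.97,0],0],[50,[0.175,-0.97,0],0],[50,[0.175,-0.97,0],0]])

```text
time_s: 3.4
tcp_pos: [0.5158, 0.3146, 0.2959]
tcp_rot: [[0.935, 0.354, -0.001], [0.354, -0.935, -0.0], [-0.001, 0.0, -1.0]]
force: [-0.0, 0.2, 0.7]
opening: 0.0499
gripper_force: 0.0
```

send_rows(motion=[[50,[0,0,0],-1],[50,[0,0,0],-1],[50,[0,0,0],-1],[50,[0,0,0],-1],[50,[0,0,0],-1],[50,[0,0,0],-1],[50,[0,0,0],-1],[50,[0,0,0],-1],[50,[0,0,0],-1],[50,[0,0,0],-1],[50,[0,0,0],-1],[50,[0,0,0],-1],[50,[0,0,0],-1],[50,[0,0,0],-1],[50,[0,0,0],-1],[50,[0,0,0],-1]])

```text
time_s: 5.0
tcp_pos: [0.5161, 0.3134, 0.2958]
tcp_rot: [[-0.454, 0.891, -0.001], [0.891, 0.454, -0.0], [0.0, -0.001, -1.0]]
force: [-0.1, -0.4, -1.3]
opening: 0.0501
gripper_force: 0.0
```

send_rows(motion=[[50,[0,0,0],-1],[50,[0,0,0],-1],[50,[0,0,0],-1],[50,[0,0,0],-1],[50,[0,0,0],-1],[50,[0,0,0],-1],[50,[0,0,0],-1],[50,[0,0,0],-1],[50,[0,0,0],-1],[50,[0,0,0],-1],[50,[0,0,0],-1],[50,[0,0,0],-1],[50,[0,0,0],-1],[50,[0,0,0],-1],[50,[0,0,0],-1],[50,[0,0,0],-0.5],[50,[0,0,0],0]])

```text
time_s: 6.7
tcp_pos: [0.5161, 0.3134, 0.2959]
tcp_rot: [[-0.868, -0.496, -0.001], [-0.496, 0.868, -0.0], [0.001, 0.0, -1.0]]
force: [-0.6, 0.1, -0.1]
opening: 0.0497
gripper_force: 0.0
```

```bash
cat > go.py <<'E'
import sys,numpy as np
from bench import status
s=status.state();R=s["tcp_rot"];p=s["tcp_pos"]
print("t",s["time_s"],"p",p.round(4),"a",np.degrees(np.arctan2(R[1,0],R[0,0])).round(2),"tilt",R[:2,2].round(4),"q",s["qpos"].round(2),"F",s["force"].round(2),"M",s["ft_torque"].round(3),"op",s["opening"],s["gripper_force"])
if len(sys.argv)>4:
    x,y,z,a=map(float,sys.argv[1:5])
    d=R.T@(np.array([x,y,z])-p)/.03
    w=(np.degrees(np.arctan2(R[1,0],R[0,0]))-a+180)%360-180
    print("tool units",d.round(3),"twist",(w/6).round(3))
E
python3 go.py 0.5137 0.3151 0.046 -150.4; python3 -c "from bench import robot;print(robot.tip_extent)"
```

```text
t 6.7 p [0.5161 0.3134 0.2959] a -150.25 tilt [-0.0009 -0.0003] q [ 0.43  0.33  1.43  0.    1.38 -1.66] F [-0.63  0.08 -0.13] M [ 0.047  0.023 -0.038] op 0.04968257224106937 0.0
tool units [0.034 0.089 8.329] twist 0.025
0.014
```

send_rows(motion=[[40,[0.03,0.09,1],0],[40,[0,0,1],0],[40,[0,0,1],0],[40,[0,0,1],0],[40,[0,0,1],0],[40,[0,0,1],0],[40,[0,0,1],0],[40,[0,0,0.7],0],[40,[0,0,0.4],0],[40,[0,0,0.23],0],[40,[0,0,0],0],[40,[0,0,0],0],[10,[0,0,0],0],[10,[0,0,0],0],[10,[0,0,0],0],[10,[0,0,0],0],[10,[0,0,0],0]])

```text
time_s: 8.4
tcp_pos: [0.5152, 0.3159, 0.0477]
tcp_rot: [[-0.868, -0.496, 0.002], [-0.496, 0.868, 0.001], [-0.002, -0.0, -1.0]]
force: [-0.3, -0.4, 8.0]
opening: 0.0129
gripper_force: 59.3
```

```bash
python3 go.py 0.536 -0.0965 0.15 175.1
```

```text
t 8.4 p [0.5152 0.3159 0.0477] a -150.28 tilt [0.0021 0.0011] q [ 0.44  0.59  1.68  0.    0.86 -1.65] F [-0.31 -0.36  8.  ] M [-0.028  0.014 -0.045] op 0.012931689025224898 59.324880838394165
tool units [  6.207 -12.282  -3.425] twist 5.771
```

send_rows(motion=[[10,[0,0,-0.3],0],[10,[0,0,-0.6],0],[10,[0,0,-0.8],0],[10,[0,0,-0.8],0],[10,[0,0,-0.9],0],[10,[0,0,-0.9],0],[10,[0,0,-0.6],0],[10,[0,0,-0.2],0],[10,[0,0,0],0],[10,[0,0,0],0]])

```text
time_s: 9.4
tcp_pos: [0.5136, 0.315, 0.1985]
tcp_rot: [[-0.868, -0.496, -0.002], [-0.496, 0.868, -0.001], [0.002, 0.0, -1.0]]
force: [1.0, 0.7, -2.1]
opening: 0.0128
gripper_force: 58.5
```

send_rows(motion=[[10,[0.25,-0.5,0],0],[10,[0.45,-0.9,0],0],[10,[0.477,-0.945,0],0],[10,[0.477,-0.945,0],0],[10,[0.477,-0.945,0],0],[10,[0.477,-0.945,0],0],[10,[0.477,-0.945,0],0],[10,[0.477,-0.945,0],0],[10,[0.477,-0.945,0],0],[10,[0.477,-0.945,0],0],[10,[0.477,-0.945,0],0],[10,[0.477,-0.945,0],0],[10,[0.477,-0.945,0],0],[10,[0.25,-0.5,0],0]])

```text
time_s: 10.8
tcp_pos: [0.5348, -0.0999, 0.1984]
tcp_rot: [[-0.869, -0.494, -0.002], [-0.494, 0.869, -0.0], [0.002, 0.001, -1.0]]
force: [0.2, 0.3, -1.0]
opening: 0.0128
gripper_force: 58.6
```

send_rows(motion=[[10,[0,0,0],0.5],[10,[0,0,0],1],[10,[0,0,0],1],[10,[0,0,0],1],[10,[0,0,0],1],[10,[0,0,0],0.8],[10,[0,0,0],0.47],[10,[0,0,0],0],[10,[0,0,0],0],[10,[0,0,0],0]])

```text
time_s: 11.8
tcp_pos: [0.5355, -0.097, 0.1991]
tcp_rot: [[-0.996, 0.084, -0.001], [0.084, 0.996, 0.0], [0.001, 0.0, -1.0]]
force: [0.3, -0.1, -1.8]
opening: 0.0128
gripper_force: 58.6
```

```bash
python3 go.py 0.536 -0.0965 0.15 175.1; python3 - <<'E'
from bench import imaging
from h import *
im=[]
for n in ("scene","top"):
    c=imaging.read_camera(n); np.savez(f"{n}1.npz",**c)
    u,v=map(int,proj(c,(.536,-.0965,.17))); print(n,u,v)
    im.append(cv2.resize(c["pixels"][v-40:v+40,u-40:u+40,::-1],None,fx=5,fy=5,interpolation=cv2.INTER_CUBIC))
cv2.imwrite("pics/held.png",np.hstack(im))
E
```

```text
t 11.8 p [ 0.5355 -0.097   0.1991] a 175.17 tilt [-0.0007  0.0003] q [-0.31  0.33  1.69  0.    1.13 -1.79] F [ 0.28 -0.09 -1.83] M [ 0.008 -0.021  0.004] op 0.012778986856720053 58.607672452926636
tool units [-0.017  0.019  1.637] twist 0.011
scene 308 131
top 357 200
```

View pics/held.png

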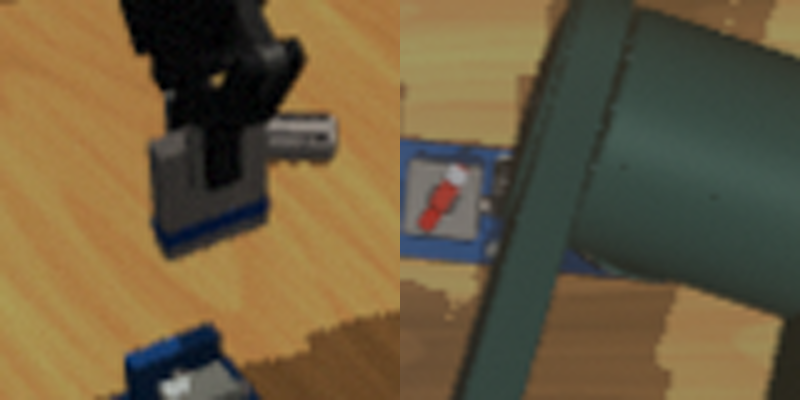

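```bash
python3 - <<'E'
from h import *
c=load("scene1.npz");X=cloud(c).reshape(-1,3)
p=np.array([.5355,-.097]);a=np.radians(-4.83);ex=np.array([np.cos(a),np.sin(a)]);ey=np.array([-ex[1],ex[0]])
q=X[:,:2]-p;L=np.c_[q@ex,q@ey,X[:,2]]
k=(abs(L[:,0])<.035)&(abs(L[:,1])<.02)&(L[:,2]>.12)&(L[:,2]<.18)
q=L[k];print(k.sum(),"z min",np.percentile(q[:,2],[0,1,3]))
f=q[(q[:,1]>.003)]
print("face y",np.median(f[:,1]),"x",np.percentile(f[:,0],[0,1,3,50,97,99,100]))
for lo in (.145,.155,.165): 
    g=f[(f[:,2]>lo)&(f[:,2]<lo+.01)]; print(lo,len(g),g[:,0].min() if len(g) else 0,g[:,0].max() if len(g) else 0, np.median(g[:,1]) if len(g) else 0, np.polyfit(g[:,0],g[:,1],1))
E
```

```text
231 z min [0.15152467 0.15260655 0.15284274]
face y 0.007159922782605906 x [-0.0265669  -0.02597473 -0.02570596 -0.00089368  0.02299896  0.02353014
  0.02371394]
0.145 16 -0.02656690401912413 0.021058597192135018 0.006268184555510356 [-0.0010093   0.00639054]
0.155 80 -0.02600258399765867 0.023347093305087833 0.007179953019243043 [-0.0024483   0.00724729]
0.165 77 -0.025828494820957667 0.023584525447223403 0.00716074572360136 [-0.01603385  0.00711206]
```

send_rows(motion=[[10,[-0.06,0,0.4],0],[10,[0,0,0.7],0],[10,[0,0,0.8],0],[10,[0,0,0.7],0],[10,[0,0,0.5],0],[10,[0,0,0.2],0],[10,[0,0,0.1],0],[10,[0,0,0.1],0],[10,[0,0,0.1],0],[10,[0,0,0.1],0],[10,[0,0,0.1],0],[10,[0,0,0],0]])

```text
time_s: 13.1
tcp_pos: [0.5375, -0.0972, 0.0852]
tcp_rot: [[-0.996, 0.085, -0.0], [0.085, 0.996, 0.0], [0.0, 0.0, -1.0]]
force: [-0.3, -0.0, -2.0]
opening: 0.0128
gripper_force: 58.6
```

```bash
python3 go.py 0.5373 -0.0967 0.0676 175.1
```

```text
t 13.1 p [ 0.5375 -0.0972  0.0852] a 175.11 tilt [-0.0002  0.0002] q [-0.31  0.48  1.79  0.    0.87 -1.79] F [-0.35 -0.04 -1.98] M [-0.014 -0.023  0.019] op 0.012773065339703174 58.62340450286865
tool units [0.007 0.015 0.588] twist 0.002
```

send_rows(motion=[[10,[0,0,0.15],0],[10,[0,0,0.15],0],[10,[0,0,0.12],0],[10,[0,0,0.08],0],[10,[0,0,0.04],0],[10,[0,0,0.02],0],[10,[0,0,0],0]])

```text
time_s: 13.8
tcp_pos: [0.5376, -0.0972, 0.0686]
tcp_rot: [[-0.996, 0.085, -0.0], [0.085, 0.996, 0.0], [0.0, 0.0, -1.0]]
force: [-0.7, -0.1, -1.0]
opening: 0.0128
gripper_force: 58.6
```

send_rows(motion=[[10,[0,0,0.03],0],[10,[0,0,0.02],0],[10,[0,0,0.02],0],[10,[0,0,0],0]])

```text
time_s: 14.2
tcp_pos: [0.5378, -0.0973, 0.0677]
tcp_rot: [[-0.996, 0.085, 0.001], [0.085, 0.996, -0.0], [-0.001, -0.0, -1.0]]
force: [-3.1, 0.2, 9.4]
opening: 0.0128
gripper_force: 60.3
```

send_rows(motion=[[16,[0,0,0],0],[20,[0,0,0],0],[28,[0,0,0],0],[28,[0,0,0],0],[28,[0,0,0],0],[28,[0,0,-0.2],0],[28,[0,0,-0.4],0],[28,[0,0,-0.6],0],[28,[0,0,-0.8],0],[28,[0,0,-0.9],0],[28,[0,0,-0.8],0],[28,[0,0,-0.5],0],[28,[0,0,-0.2],0],[28,[0,0,0],0]])

```text
time_s: 15.6
tcp_pos: [0.5382, -0.0974, 0.1999]
tcp_rot: [[-0.996, 0.085, 0.002], [0.085, 0.996, -0.001], [-0.002, -0.0, -1.0]]
force: [0.4, 0.5, 0.2]
opening: 0.0281
gripper_force: 0.0
```

```bash
python3 go.py 0.5429 -0.0151 0.078 147; python3 - <<'E'
from bench import imaging
from h import *
c=imaging.read_camera("scene"); np.savez("scene2.npz",**c)
u,v=map(int,proj(c,(.54,-.06,.06)))
im=cv2.resize(c["pixels"][v-50:v+50,u-60:u+60,::-1],None,fx=6,fy=6,interpolation=cv2.INTER_CUBIC)
cv2.imwrite("pics/seat.png",im); print(u,v)
X=cloud(c).reshape(-1,3);p=np.array([.5361,-.0948]);a=-.0852;ex=np.array([np.cos(a),np.sin(a)]);ey=np.array([-ex[1],ex[0]])
q=X[:,:2]-p;L=np.c_[q@ex,q@ey,X[:,2]]
k=(abs(L[:,0])<.035)&(abs(L[:,1])<.02)&(L[:,2]>.070)&(L[:,2]<.085)
q=L[k];print(len(q),np.median(q[:,2]),cv2.minAreaRect((q[:,:2]*1e3).astype(np.float32)))
E
```

```text
t 15.6 p [ 0.5382 -0.0974  0.1999] a 175.11 tilt [ 0.0024 -0.0007] q [-0.31  0.33  1.68  0.    1.13 -1.79] F [0.4  0.49 0.2 ] M [ 0.028 -0.01   0.015] op 0.028052279502170943 0.0
tool units [0.088 2.748 4.062] twist 4.685
318 177
124 0.0759577846162762 ((0.037261962890625, -1.1869988441467285), (14.852075576782227, 50.069549560546875), 89.84273529052734)
```

View pics/seat.png

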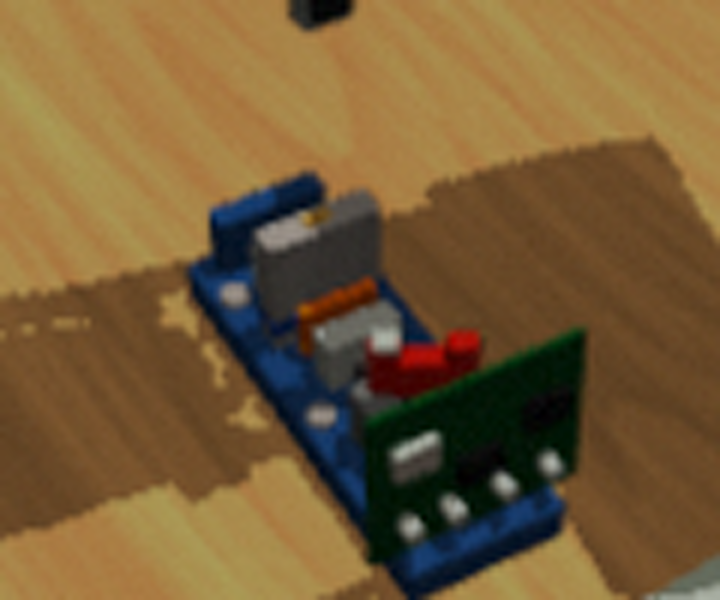

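The module stands seated: its top is at 76 mm and its offset is about 0 mm in x and -1 mm in y. The red key is at about (425,365) in the crop, with the board in front of it. Next I'll refine the key axis and angle.

```bash
python3 - <<'E'
from h import *
for n in ("top0","scene0","scene2"):
    c=load(n+".npz");X=cloud(c);p=np.array([.5429,-.0151])
    a=-.0852;ex=np.array([np.cos(a),np.sin(a)]);ey=np.array([-ex[1],ex[0]])
    q=X[...,:2]-p;L=np.dstack([q@ex,q@ey,X[...,2]])*1e3
    k=(np.hypot(L[...,0],L[...,1])<27)&(L[...,2]>80)&(L[...,2]<88)
    q=L[k];print(n,len(q),q.mean(0),cv2.minAreaRect(q[:,:2].astype(np.float32)))
    for z in (81,):
        _,_,vt=np.linalg.svd(q[:,:2]-q[:,:2].mean(0));print(np.degrees(np.arctan2(vt[0,1],vt[0,0])))
    v,u=np.nonzero(k);print(u.min(),u.max(),v.min(),v.max())
# board face
for n in("top0","scene2"):
    c=load(n+".npz");X=cloud(c);q=X[...,:2]-p;L=np.dstack([q@ex,q@ey,X[...,2]])*1e3
    k=(abs(L[...,1]-37)<8)&(L[...,2]>90)&(L[...,2]<105)&(abs(L[...,0])<50);print("board",k.sum(),np.percentile(L[k],[2,50,98],axis=0).round(1))
E
```

```text
top0 29 [-0.694306    1.3163451  83.53198898] ((0.2239704132080078, 1.1411113739013672), (9.231201171875, 40.6587028503418), 63.356903076171875)
152.99128067837688
320 329 193 205
scene0 52 [ 4.36737259  0.60720257 84.04464866] ((1.6168556213378906, 1.592453956604004), (12.192091941833496, 39.629005432128906), 60.277530670166016)
151.01474726789573
319 337 181 186
scene2 50 [ 3.2936567   0.79392098 83.89523431] ((1.1220617294311523, 0.6741399765014648), (11.339508056640625, 39.50209426879883), 63.805511474609375)
149.51679524705065
319 337 181 186
board 37 [[-41.2  37.2  92. ]
 [ -1.   38.6 100.2]
 [ 41.   40.2 103.8]]
board 167 [[-42.6  36.6  90.2]
 [  2.8  39.4  97.1]
 [ 44.6  40.8 102.2]]
```

send_rows(motion=[[22,[0.06,0.5,0],0],[22,[0,0.9,0],0],[22,[0,0.9,0],0],[22,[0,0.47,0],0],[22,[0,0,0],0.6],[22,[0,0,0],1],[22,[0,0,0],1],[22,[0,0,0.3],1],[22,[0,0,0.7],0.7],[22,[0,0,0.8],0.33],[22,[0,0,0.6],0],[22,[0,0,0.3],0],[22,[0,0,0],0],[22,[0,0,0],0]])

```text
time_s: 17.05
tcp_pos: [0.5431, -0.0141, 0.1177]
tcp_rot: [[-0.842, 0.54, -0.0], [0.54, 0.842, 0.0], [0.0, 0.0, -1.0]]
force: [-0.1, -0.0, -0.7]
opening: 0.0221
gripper_force: 0.0
```

```bash
python3 go.py 0.5434 -0.0145 0.072 147.3
```

```text
t 17.05 p [ 0.5431 -0.0141  0.1177] a 147.35 tilt [-0.0001  0.0001] q [-0.15  0.43  1.77  0.    0.94 -1.15] F [-0.12 -0.01 -0.68] M [0.016 0.054 0.012] op 0.02210639491462065 0.0
tool units [-0.016 -0.005  1.524] twist 0.008
```

send_rows(motion=[[22,[-0.01,0,0.2],0],[22,[0,0,0.2],0],[22,[0,0,0.2],0],[22,[0,0,0.2],0],[22,[0,0,0.2],0],[22,[0,0,0.2],0],[22,[0,0,0.15],0],[22,[0,0,0.1],0],[22,[0,0,0.05],0],[22,[0,0,0],0]])

```text
time_s: 18.05
tcp_pos: [0.5431, -0.0144, 0.0724]
tcp_rot: [[-0.842, 0.54, -0.0], [0.54, 0.842, 0.0], [0.0, -0.0, -1.0]]
force: [-0.7, 0.3, -0.1]
opening: 0.0217
gripper_force: 0.0
```

```bash
python3 go.py
```

```text
t 18.05 p [ 0.5431 -0.0144  0.0724] a 147.33 tilt [-0.0002  0.0001] q [-0.15  0.5   1.81  0.    0.84 -1.15] F [-0.71  0.29 -0.08] M [ 0.034 -0.01   0.041] op 0.02173277768990397 0.0
```

Clear all round, so I'll close on the bar.

send_rows(motion=[[14,[0,0,0],0],[5,[0,0,0],0],[5,[0,0,0],0],[5,[0,0,0],0],[5,[0,0,0],0]])

```text
time_s: 18.55
tcp_pos: [0.5433, -0.0144, 0.0728]
tcp_rot: [[-0.842, 0.54, 0.0], [0.54, 0.842, 0.0], [-0.0, 0.0, -1.0]]
force: [-1.0, 0.3, 4.5]
opening: 0.009
gripper_force: 59.0
```

```bash
python3 go.py
```

```text
t 18.55 p [ 0.5433 -0.0144  0.0728] a 147.33 tilt [0.0005 0.    ] q [-0.15  0.5   1.8   0.    0.84 -1.15] F [-0.99  0.29  4.47] M [0.025 0.16  0.031] op 0.008997954157840864 58.97241918370128
```

send_rows(motion=[[5,[0,0,0],0.5],[5,[0,0,0],0.5],[5,[0,0,0],0.5],[5,[0,0,0],0.5],[5,[0,0,0],0.5],[5,[0,0,0],0.5]])

```text
time_s: 19.15
tcp_pos: [0.5433, -0.0144, 0.0728]
tcp_rot: [[-0.632, 0.775, 0.0], [0.775, 0.632, -0.0], [-0.0, 0.0, -1.0]]
force: [-1.6, 0.7, 5.0]
opening: 0.0087
gripper_force: 59.2
```

```bash
python3 go.py
```

```text
t 19.15 p [ 0.5433 -0.0144  0.0728] a 129.23 tilt [ 0.0005 -0.    ] q [-0.15  0.5   1.8   0.    0.84 -0.84] F [-1.57  0.71  5.  ] M [0.118 0.15  0.113] op 0.008656770137636563 59.190837973728776
```

send_rows(motion=[[5,[0,0,0],0.5],[5,[0,0,0],0.5],[5,[0,0,0],0.5],[5,[0,0,0],0.5]])

```text
time_s: 19.55
tcp_pos: [0.5435, -0.0143, 0.0729]
tcp_rot: [[-0.458, 0.889, 0.001], [0.889, 0.458, 0.0], [-0.0, 0.001, -1.0]]
force: [-1.0, 0.5, 5.1]
opening: 0.0085
gripper_force: 59.2
```

```bash
python3 go.py
```

```text
t 19.55 p [ 0.5435 -0.0143  0.0729] a 117.23 tilt [0.0007 0.    ] q [-0.15  0.5   1.8   0.    0.84 -0.63] F [-0.99  0.49  5.1 ] M [0.07  0.136 0.208] op 0.008482236535812438 59.17440516874194
```

```bash
cat > q.py <<'E'
import numpy as np
from bench import status
s=status.state();R=s["tcp_rot"];a=np.degrees(np.arctan2(R[1,0],R[0,0]))
l="%.2f a %.2f turned %.2f Mz %.3f j6 %.4f F %s"%(s["time_s"],a,(147.33-a)%360,s["ft_torque"][2],s["joint_efforts"][5],s["force"].round(1))
print(l);open("log.txt","a").write(l+"\n")
E
python3 q.py
```

```text
19.55 a 117.23 turned 30.10 Mz 0.208 j6 -0.5194 F [-1.   0.5  5.1]
```

send_rows(motion=[[5,[0,0,0],0.5],[5,[0,0,0],0.5]])

```text
time_s: 19.75
tcp_pos: [0.5434, -0.0144, 0.0729]
tcp_rot: [[-0.362, 0.932, 0.001], [0.932, 0.362, 0.0], [-0.0, 0.001, -1.0]]
force: [-1.1, 0.4, 4.5]
opening: 0.0086
gripper_force: 59.2
```

```bash
python3 q.py
```

```text
19.75 a 111.23 turned 36.10 Mz 0.194 j6 -0.5195 F [-1.1  0.4  4.5]
```

send_rows(motion=[[5,[0,0,0],0.5]])

```text
time_s: 19.85
tcp_pos: [0.5434, -0.0144, 0.0728]
tcp_rot: [[-0.313, 0.95, 0.001], [0.95, 0.313, 0.0], [-0.0, 0.001, -1.0]]
force: [-1.2, 0.9, 4.5]
opening: 0.0089
gripper_force: 59.2
```

```bash
python3 q.py
```

```text
19.85 a 108.23 turned 39.10 Mz 0.223 j6 -0.5195 F [-1.2  0.9  4.5]
```

send_rows(motion=[[5,[0,0,0],0.5]])

```text
time_s: 19.95
tcp_pos: [0.5435, -0.0144, 0.0728]
tcp_rot: [[-0.263, 0.965, 0.001], [0.965, 0.263, 0.0], [-0.0, 0.001, -1.0]]
force: [-1.0, 1.4, 4.4]
opening: 0.0087
gripper_force: 59.2
```

```bash
python3 q.py
```

```text
19.95 a 105.23 turned 42.10 Mz 0.163 j6 -0.5195 F [-1.   1.4  4.4]
```

send_rows(motion=[[5,[0,0,0],0.5]])

```text
time_s: 20.05
tcp_pos: [0.5435, -0.0144, 0.0729]
tcp_rot: [[-0.212, 0.977, 0.001], [0.977, 0.212, 0.0], [-0.0, 0.001, -1.0]]
force: [-0.7, 1.1, 5.2]
opening: 0.0087
gripper_force: 59.2
```

```bash
python3 q.py
```

```text
20.05 a 102.23 turned 45.10 Mz 0.194 j6 -0.5195 F [-0.7  1.1  5.2]
```

send_rows(motion=[[5,[0,0,0],0.5]])

```text
time_s: 20.15
tcp_pos: [0.5435, -0.0144, 0.0729]
tcp_rot: [[-0.16, 0.987, 0.001], [0.987, 0.16, 0.0], [-0.0, 0.001, -1.0]]
force: [-1.2, -0.2, 4.8]
opening: 0.0084
gripper_force: 59.1
```

```bash
python3 q.py
```

```text
20.15 a 99.23 turned 48.10 Mz 0.190 j6 -0.5157 F [-1.2 -0.2  4.8]
```

send_rows(motion=[[5,[0,0,0],0.5]])

```text
time_s: 20.25
tcp_pos: [0.5435, -0.0144, 0.0729]
tcp_rot: [[-0.109, 0.994, 0.001], [0.994, 0.109, 0.0], [-0.0, 0.001, -1.0]]
force: [-0.3, 0.6, 4.9]
opening: 0.0086
gripper_force: 59.1
```

```bash
python3 q.py
```

```text
20.25 a 96.23 turned 51.10 Mz 0.200 j6 -0.5087 F [-0.3  0.6  4.9]
```

send_rows(motion=[[5,[0,0,0],0.5]])

```text
time_s: 20.35
tcp_pos: [0.5435, -0.0144, 0.0728]
tcp_rot: [[-0.056, 0.998, 0.001], [0.998, 0.056, 0.0], [0.0, 0.001, -1.0]]
force: [-1.0, 1.3, 4.1]
opening: 0.0082
gripper_force: 59.1
```

```bash
python3 q.py
```

```text
20.35 a 93.23 turned 54.10 Mz 0.187 j6 -0.4931 F [-1.   1.3  4.1]
```

send_rows(motion=[[5,[0,0,0],0.5]])

```text
time_s: 20.45
tcp_pos: [0.5435, -0.0144, 0.0728]
tcp_rot: [[-0.004, 1.0, 0.001], [1.0, 0.004, 0.0], [0.0, 0.001, -1.0]]
force: [-0.4, 0.6, 4.1]
opening: 0.0087
gripper_force: 59.1
```

```bash
python3 q.py
```

```text
20.45 a 90.23 turned 57.10 Mz 0.194 j6 -0.4784 F [-0.4  0.6  4.1]
```

send_rows(motion=[[5,[0,0,0],0.5]])

```text
time_s: 20.55
tcp_pos: [0.5435, -0.0144, 0.0728]
tcp_rot: [[0.048, 0.999, 0.001], [0.999, -0.048, 0.0], [0.0, 0.001, -1.0]]
force: [0.6, 0.3, 4.0]
opening: 0.0085
gripper_force: 59.1
```

```bash
python3 q.py
```

```text
20.55 a 87.24 turned 60.09 Mz 0.239 j6 -0.4638 F [0.6 0.3 4. ]
```

send_rows(motion=[[5,[0,0,0],0.5]])

```text
time_s: 20.65
tcp_pos: [0.5435, -0.0143, 0.0729]
tcp_rot: [[0.1, 0.995, 0.001], [0.995, -0.1, 0.0], [0.0, 0.001, -1.0]]
force: [-0.6, 0.8, 4.8]
opening: 0.0085
gripper_force: 59.1
```

```bash
python3 q.py
```

```text
20.65 a 84.24 turned 63.09 Mz 0.177 j6 -0.4492 F [-0.6  0.8  4.8]
```

send_rows(motion=[[5,[0,0,0],0.5]])

```text
time_s: 20.75
tcp_pos: [0.5436, -0.0144, 0.0729]
tcp_rot: [[0.152, 0.988, 0.001], [0.988, -0.152, 0.0], [0.0, 0.001, -1.0]]
force: [-1.2, 0.8, 4.7]
opening: 0.0084
gripper_force: 59.1
```

```bash
python3 q.py
```

```text
20.75 a 81.24 turned 66.09 Mz 0.235 j6 -0.4346 F [-1.2  0.8  4.7]
```

send_rows(motion=[[5,[0,0,0],0.25]])

```text
time_s: 20.85
tcp_pos: [0.5436, -0.0143, 0.0728]
tcp_rot: [[0.178, 0.984, 0.001], [0.984, -0.178, 0.0], [0.0, 0.001, -1.0]]
force: [0.3, 1.3, 4.4]
opening: 0.0084
gripper_force: 59.2
```

```bash
python3 q.py
```

```text
20.85 a 79.77 turned 67.56 Mz 0.296 j6 0.1874 F [0.3 1.3 4.4]
```

send_rows(motion=[[5,[0,0,0],0]])

```text
time_s: 20.95
tcp_pos: [0.5436, -0.0143, 0.0729]
tcp_rot: [[0.177, 0.984, 0.001], [0.984, -0.177, 0.0], [0.0, 0.001, -1.0]]
force: [-1.0, 0.8, 5.8]
opening: 0.0086
gripper_force: 59.2
```

```bash
python3 q.py; python3 - <<'E'
from bench import imaging,status
import numpy as np
m=[]
for i in range(6): imaging.read_camera("scene"); s=status.state(); m.append([s["ft_torque"][2],s["joint_efforts"][5]])
print(np.round(m,4).tolist())
E
```

```text
20.95 a 79.83 turned 67.50 Mz 0.054 j6 0.3306 F [-1.   0.8  5.8]
[[-0.0051, 0.113], [0.0505, 0.0528], [0.103, 0.0428], [0.0245, 0.0431], [0.026, 0.0438], [0.0475, 0.0442]]
```

send_rows(motion=[[12,[0,0,0],0],[16,[0,0,0],0],[22,[0,0,0],0],[22,[0,0,0],0],[22,[0,0,0],0],[22,[0,0,-0.2],0],[22,[0,0,-0.4],0],[22,[0,0,-0.7],0],[22,[0,0,-0.9],0],[22,[0,0,-1],0],[22,[0,0,-1],0],[22,[0,0,-0.6],0],[22,[0,0,-0.2],0],[22,[0,0,0],0]])

```text
time_s: 22.65
tcp_pos: [0.5437, -0.0145, 0.2239]
tcp_rot: [[0.177, 0.984, 0.003], [0.984, -0.177, -0.0], [0.0, 0.003, -1.0]]
force: [0.7, 0.3, -0.5]
opening: 0.0217
gripper_force: 0.0
```

```bash
python3 q.py; python3 - <<'E'
from bench import imaging
from h import *
c=imaging.read_camera("scene"); np.savez("scene3.npz",**c)
u,v=map(int,proj(c,(.54,-.06,.06)))
cv2.imwrite("pics/end.png",cv2.resize(c["pixels"][v-50:v+50,u-60:u+60,::-1],None,fx=6,fy=6,interpolation=cv2.INTER_CUBIC))
X=cloud(c);a=-.0852;ex=np.array([np.cos(a),np.sin(a)]);ey=np.array([-ex[1],ex[0]])
q=X[...,:2]-np.array([.5361,-.0948]);L=np.dstack([q@ex,q@ey,X[...,2]])*1e3
k=(abs(L[...,0])<35)&(abs(L[...,1])<20)&(L[...,2]>70)&(L[...,2]<85)
q=L[k];print("module",len(q),np.median(q[:,2]),cv2.minAreaRect(q[:,:2].astype(np.float32)))
k=(np.hypot(L[...,0],L[...,1]-80)<27)&(L[...,2]>80)&(L[...,2]<88);q=L[k];print("key",cv2.minAreaRect(q[:,:2].astype(np.float32)))
E
```

```text
22.65 a 79.83 turned 67.50 Mz 0.027 j6 -0.0001 F [ 0.7  0.3 -0.5]
module 124 75.8040072350606 ((0.029756546020507812, -1.295649528503418), (16.058908462524414, 49.75001525878906), 89.86442565917969)
key ((0.6829156875610352, 80.57530212402344), (42.15044403076172, 10.538763046264648), 85.26012420654297)
```

View pics/end.png

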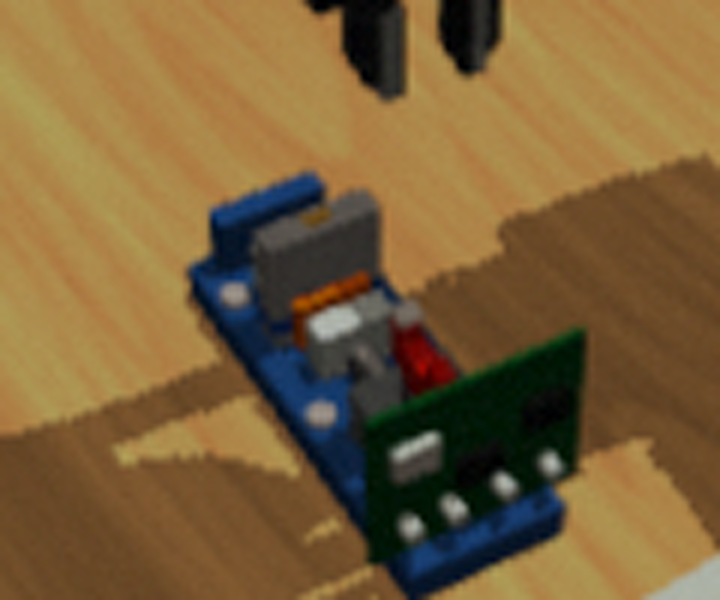

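The module is upright with its top at 76 mm, centred and parallel to the jaws. The key has turned 67° from its start and stands clear of the board. The added torque of about 0.09 N m means roughly 18 N of clamping force. The gripper is free, so I'm handing the job in.

```bash
python3 -c "
from bench import job;print(job.close_job())"
```

```text
the job is handed in; nothing more can be done
None
```

I stood the module upright and centred on the clamp bed, tightened the key to about 18 N (estimated from torque, not measured directly), let go and handed the job in at about 23 s; no verdict was returned.

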